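Check the plunger gauge in its setting sleeve, then gauge the marked pad

ROBOT

A 6-joint arm with a two-finger parallel gripper is mounted at the origin on the work surface; the furniture and walls round the work are solid. World frame = base frame: x ahead of the robot, y to its left, z up, the work surface at z = 0. Lengths are in mm, angles in rad, forces in N, time in s.
With the tool pointing down it reaches from about 375 to 750 mm from the base axis. Payload 9 kg.
Tool frame: the origin (TCP) lies on the front face of the gripper's body, between the roots of the fingers; the fingertips stand 73 mm ahead of it and the grasp point (between the pads) lies 54 mm ahead of it; z points along the fingers, y is the line along which they close (so a half turn about z gives the same grasp; the last joint's range is limited). The gripper opens to 85 mm and grips with 20 to 120 N. Pads are 22 mm wide; open, the fingers measure 114 mm over their backs; the gripper's body (76 mm by 85 mm) begins 54 mm behind the grasp point. The pads swing forward as they close: fully open they stand 13 mm farther back than shut.
Start: joints at [-1.514, 0.104, 0.097, 1.564, 0, 1.353], TCP at [162.821, -577.51, 303.931] pointing down, gripper open.
Joint ranges: [-2.99, 2.99], [-0.84, 1.86], [-1.1, 1.16], [-1.84, 2.11], [-1.51, 1.56], [-3.14, 3.14]. Speed limits (rad/s): [2.22, 2.22, 2.57, 3.14, 3.14, 3.14].

INTERFACE

Orientations are given as a unit quaternion [x, y, z, w].
In Python, from bench import sense, camera, finish_job gives the robot as it stands. The module is installed in compiled form; this text tells all that it offers.
- The arm moves only by the tool arm_command, never from a script. Its argument "deltas" is a list of rows, each a list of 5 numbers: the shift along the tool's x, y, z in m, then the turn about the tool's z in units of 5 degrees (1.0 is 5 degrees), then the opening, from -1 (shut) to 1 (fully open). In form: [[dx, dy, dz, turn, fingers], ...]. A call has 1 to 20 rows; each row shifts and turns the commanded pose from where the row before left it, along the tool's axes as they then stand; what a row does not reach is not made up. A row lasts 1/12 s, in which the tool goes at most 41.7 mm and 7.16 degrees, less where a joint would pass 70% of its speed; a pose out of reach is approached as far as the arm can. A call with a gripper value outside its range is refused whole. The fingers move at their own pace and stop on an object; "grip_force" is the grip in N (left out, the last holds). Time passes only in rows, so rows that do not move let the fingers close. It gives the time, the measured TCP pose, the force, the opening and the grip force at its end, in the units of the state.
- sense(): the state, without advancing time (a new reading comes with each control period).
- camera(name): name is "scene" or "top" or "wrist"; returns a dict with "pixels" (420x560x3 uint8, blue, green, red), "range_z" (420x560 float32, mm along the optical axis (not along the pixel's ray), 0 where there is no reading), "intrinsics" (3x3 intrinsics, pixels), "k1" (the pictures are not rectified: a ray, as slopes to the right and down, at radius r is drawn at 1 + k1 r^2 times it, then the intrinsics apply), "xyz" and "rotation" of the camera in the world. Camera axes: x right, y down, z forward; pixel columns grow to the right and rows downward; lengths in mm; the calibration is good to about 2 mm. A picture is of the moment at which its call begins.
- finish_job(): hands the job in; it is judged then, once.
The state is a dict: "t": time; "joint_pos": joint angles; "qd": joint speeds; "effort": joint torques, N m; "ee_pos": TCP position; "ee_rot": TCP orientation; "force": force on the tool from outside, world axes, zero at the start; "moment": the same for the moment, N m; "finger_gap": finger opening in mm; "finger_force": force on a finger pad.
Only numpy, scipy, OpenCV 4.12 (cv2) and the standard library are available. Lean on these libraries where they do the work, as an engineer would, in place of code of your own. Each camera call takes 0.05 s, during which the arm holds its last target. There are 200 camera calls.

TASK

Take the plunger gauge out of its stand and gently push its thin plunger down to the floor of the setting sleeve until the spring clearly gives, keeping it there a moment to check it. Then draw it out and hold the gauge square to the sloping face of the bracket, its tip inside the ring scribed on the marked pad and the plunger pressed about half way in. Finish still holding it there, steady and with that light push, never let the plunger run hard against its stop, and leave the other things on the bench where they are.

Things in the scene. Friction and masses are not known exactly. Their poses are not given: they have to be found in the camera images.
- gauge: Plunger gauge, 0.15 kg: plain grey square grip 26x26x70 mm high, small dial flat on top. Below it a fixed stem 12 mm across, 15 mm long, and a sprung plunger rod 6 mm across, ball-ended, reaching 65 mm below the grip. Origin: centre of the grip's underside; z up along the grip, x, y square to its flats. Starts upright, loose in the stand's hole, the grip's underside on the stand's top plate.
- plunger (a joint): How far the sprung plunger is pushed up into the gauge, m: 0 fully out, 0.010 at its hard stop. The spring takes 1 N to start moving and 0.4 N more for each mm (about 3 N at half travel, 5 N at the stop).
- plunger_tip (a point): Lowest point of the plunger's ball end (ball 6 mm across); 65 mm below the gauge's origin along its z axis when the plunger is fully out.
- stand: Fixed stand for the gauge: dark base plate 80x90x8 mm, two posts, and an aluminium top plate 50x84x8 mm whose top is 80 mm above the bench, with a 15 mm hole through it at its centre in which the gauge hangs (free below). Origin: centre of the underside; z up.
- sleeve: Fixed setting sleeve: an upright steel tube 30 mm across on a round flange 64 mm across and 8 mm thick. Its bore is 13 mm wide, open at the top 46 mm above the bench, with a closed flat floor 10 mm above the bench (36 mm deep). Origin: centre of the underside; z up along the bore.
- sleeve_mouth (a point): Centre of the sleeve's open top, 46 mm above the bench.
- sleeve_floor (a point): Centre of the floor of the sleeve's bore, 10 mm above the bench.
- bracket: Fixed dark steel bracket: base 120x90x10 mm under a plate 100x84 mm sloping at 20 degrees, low at its -x edge (38 mm above the bench), high at +x (72 mm). On the slope lie two round aluminium pads, 32 mm across, 4 mm thick, 42 mm apart in y: the +y one is marked with a scribed ring and cross, the other is plain. Origin: centre of the underside; z up.
- pad: The marked pad on the bracket's slope. Origin: centre of its cross and ring (ring 18 mm across) on its flat face, about 62 mm above the bench; z points straight out of the sloping face (20 degrees from vertical, towards the bracket's low -x edge), y is level across the slope.
- driver_c: Bystander, loose: screwdriver, 25x175x24 mm, lying on the bench. Leave it alone. Origin: centre of its underside.
- screw_jar: Bystander, loose: clear jar with ribbed lid, 62 mm across, 80 mm high. Leave it alone. Origin: centre of its underside.
- offcut_b: Bystander, loose: wood offcut, 38x115x19 mm. Leave it alone. Origin: centre of its underside.
There are look-alikes about, which are no part of the job. There is more than one size of the gauge; the job needs the largest. Leave any brown look-alike of the sleeve alone.

How it is judged (in metres and radians):
On the way:
1. the plunger stands on the floor of the setting sleeve, pushed in at least 1.5 mm, for 0.3 s (horizontal distance between plunger_tip and sleeve_floor below 0.006 m and z of plunger_tip in the frame of sleeve_floor below 0.003 m and contact force between gauge and sleeve above 0.8 N and value of joint plunger above 0.0015 m), for 0.3 s.
At the end, for the whole second after the job is handed in: The fingers hold the gauge steady (under 10 mm/s), dial up, its axis within 8 degrees of square to the pad's face, the plunger tip within 8 mm of the centre of the marked pad's cross, the plunger pushed in between 2 and 8.5 mm and pressing on the bracket with 0.8 to 8 N (distance between plunger_tip and pad below 0.008 m and angle between the z axis of gauge and the z axis of pad, either way round below 0.14 rad and angle between gauge's own z axis and vertical below 1 rad and value of joint plunger between 0.002 and 0.0085 m and contact force between gauge and bracket between 0.8 and 8 N and contact force between the fingers and gauge above 2 N and linear speed of gauge below 0.01 m/s); the arm keeps its last pose, push and grip.
It fails at once if the gauge is pressed or knocked against the sleeve or the bracket with more than 18 N, or the plunger is driven hard against its stop (contact force between gauge and sleeve above 18 N or contact force between gauge and bracket above 18 N).
It fails at once if a bystander is moved more than 20 mm (distance of any of driver_c, screw_jar, offcut_b from where it was at the start of the episode above 0.02 m).
It also fails if it takes over 45 s, if anything falls off the work surface, if the arm or the gripper's body presses on something with over 40 N, if the wrist force passes 120 N, or if a joint passes its speed limit or range.

## Working session

There is one attempt and no reset: what is moved stays moved. The work goes in short steps, Python scripts to look and compute and a tool call to move; the robot and the scene stay as the last step left them, time stands still between calls to the robot, and variables do not carry over. Pictures are saved under pics/ and viewed, at most 10 in all, crops included, and the job is handed in when it is done.

Besides the shell and the picture viewer there is one more tool, called after ">>>" as name(argument=value, ...), one argument or row to a line, values as JSON. arm_command: Moves the arm, as the interface text tells. Its arguments: {"type":"object","properties":{"deltas":{"type":"array"},"grip_force":{"type":"number"}},"required":["deltas"]}

```bash
mkdir -p pics; python3 - <<'E'
from bench import sense,camera
import cv2,numpy as np
s=sense();print({k:np.round(v,3).tolist() for k,v in s.items()})
for n in("scene","top"):
    c=camera(n);cv2.imwrite(f"pics/{n}0.png",c["pixels"]);np.savez(f"{n}0.npz",**c)
    print(n,c["intrinsics"],c["k1"],c["xyz"],c["rotation"],(c["range_z"]>0).mean())
E
```

```text
{'t': 0.0, 'joint_pos': [-1.514, 0.105, 0.096, 1.564, 0.0, 1.353], 'qd': [0.0, -0.001, -0.0, 0.0, -0.0, 0.001], 'effort': [-0.004, -55.692, 50.366, 0.016, -0.0, 0.0], 'ee_pos': [162.804, -577.256, 303.135], 'ee_rot': [0.991, 0.137, 0.0, -0.001], 'force': [-1.063, -0.153, 0.193], 'moment': [0.009, -0.016, -0.028], 'finger_force': 0.0, 'finger_gap': 85.501}
scene [[460.31734797   0.         283.98084794]
 [  0.         460.31734797 211.23947714]
 [  0.           0.           1.        ]] -0.11937553238960444 [ 92.53618777 860.63753864 919.80585855] [-0.21635435  0.90492671 -0.35797654  0.07842987] 0.9960119047619047
top [[398.18696832   0.         270.96494221]
 [  0.         398.18696832 207.45594148]
 [  0.           0.           1.        ]] 0.023120047198517867 [ 282.84889691  175.24454951 1160.7344205 ] [-0.70085737  0.70968911 -0.04800872  0.0532492 ] 0.9960926870748299
```

View pics/scene0.png

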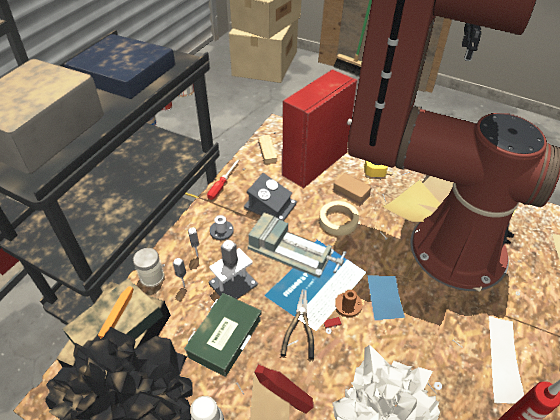

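View pics/top0.png

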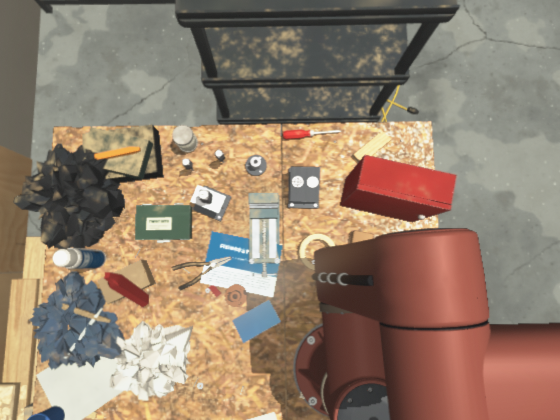

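Scene picture: candidates for the gauge are the large one in the stand at (230,250) and two smaller ones loose at (193,237) and (179,268). The sleeves are the grey one at (221,228) and the brown one at (348,303). The bracket is at (270,195) with two pads. I pick the one in the stand and the grey sleeve. The top view shows the stand at (208,200), sleeve (256,164), bracket (304,186) and vise (264,235). Next, one close crop to check, plus measurements.

```bash
cat > h.py <<'E'
import numpy as np,cv2
from scipy.spatial.transform import Rotation as R
def rot(c): 
    r=np.array(c["rotation"]); return R.from_quat(r).as_matrix() if r.size==4 else r
def ray(c,u,v):
    K=c["intrinsics"];k=float(c["k1"]);d=np.stack([(np.asarray(u,float)-K[0,2])/K[0,0],(np.asarray(v,float)-K[1,2])/K[1,1]],-1)
    s=d.copy()
    for _ in range(15): s=d/(1+k*(s**2).sum(-1,keepdims=True))
    s=np.concatenate([s,np.ones(s.shape[:-1]+(1,))],-1)
    return s@rot(c).T            # z-depth 1 ray, world
def onz(c,u,v,z):
    d=ray(c,u,v);return c["xyz"]+d*((z-c["xyz"][2])/d[...,2])[...,None]
def cloud(c):
    v,u=np.mgrid[:420,:560];return c["xyz"]+ray(c,u,v)*c["range_z"][...,None]
def tri(c1,p1,c2,p2):
    d1=ray(c1,*p1);d2=ray(c2,*p2);A=np.stack([d1,-d2],1);t=np.linalg.lstsq(A,c2["xyz"]-c1["xyz"],rcond=None)[0]
    a=c1["xyz"]+d1*t[0];b=c2["xyz"]+d2*t[1];return (a+b)/2,np.linalg.norm(a-b)
def proj(c,P):
    q=(np.asarray(P)-c["xyz"])@rot(c);s=q[...,:2]/q[...,2:];s=s*(1+float(c["k1"])*(s**2).sum(-1,keepdims=True))
    return s*c["intrinsics"][0,0]+c["intrinsics"][:2,2]
E
python3 - <<'E'
from h import *
t=np.load("top0.npz");s=np.load("scene0.npz")
a=cv2.resize(t["pixels"][120:220,170:330],None,fx=5,fy=5,interpolation=3)[:, :]
b=cv2.resize(s["pixels"][165:300,160:300],None,fx=4,fy=4,interpolation=3)
cv2.imwrite("pics/a.png",cv2.resize(b,(560,540)));cv2.imwrite("pics/b.png",a)
P=cloud(t)
for n,(u,v) in dict(gauge=(204,194),plate=(218,207),sleeve=(256,161),brl=(296,183),brr=(312,183),brlow=(304,204),vise=(264,235),jar=(184,138),drv=(310,133),bench=(235,185)).items(): print(n,P[v,u].round())
Q=cloud(s)
for n,(u,v) in dict(gauge=(229,245),sleeve=(221,220),p1=(264,194),p2=(273,185)).items(): print(n,Q[v,u].round())
E
```

```text
gauge [465. 353. 154.]
plate [442. 328.  80.]
sleeve [584. 225.  29.]
brl [511. 111.  59.]
brr [510.  66.  59.]
brlow [457.  86.  13.]
vise [367. 203.  36.]
jar [639. 424.  81.]
drv [669.  64.  21.]
bench [520. 289.  -4.]
gauge [465. 357. 150.]
sleeve [583. 220.  35.]
p1 [517. 105.  58.]
p2 [512.  65.  59.]
```

View pics/a.png

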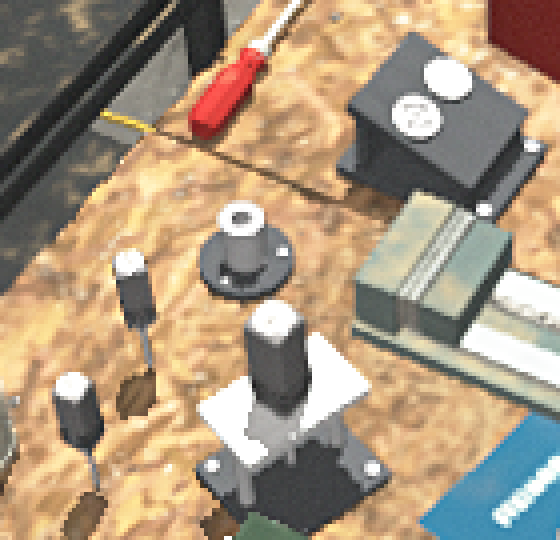

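View pics/b.png

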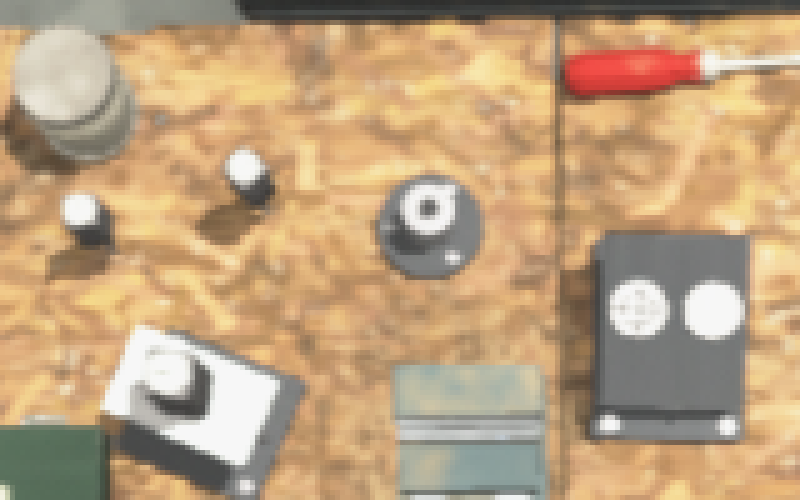

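The crops confirm it: the large gauge stands in the stand, grey sleeve at top px (256,161), and the marked pad (with cross) at top px (297.6,181.6). The plain pad is at (312.5,182). The tool can't be tilted by commands, so after the sleeve I'll pivot the gauge in the fingers by about 20° against the stand's plate edge. Measuring now.

```bash
python3 - <<'E'
from h import *
t=np.load("top0.npz");s=np.load("scene0.npz")
P=cloud(t)
# bright blobs in both views
for n,c,(u0,u1,v0,v1) in(("top",t,(170,330,120,220)),("scene",s,(160,300,165,300))):
    g=c["pixels"].min(2);m=np.zeros_like(g);m[v0:v1,u0:u1]=(g[v0:v1,u0:u1]>190)
    k,l,st,ce=cv2.connectedComponentsWithStats(m)
    for i in range(1,k):
        if st[i,4]>=20: print(n,ce[i].round(1),st[i].tolist())
pts=P[165:202,291:318].reshape(-1,3);pts=pts[(pts[:,2]>36)]
A=np.c_[pts[:,:2],np.ones(len(pts))];co=np.linalg.lstsq(A,pts[:,2],rcond=None)[0];print("slope",co,np.degrees(np.arctan(np.hypot(*co[:2]))),np.degrees(np.arctan2(co[1],co[0])))
for nm,sl in(("redbox",(slice(150,230),slice(335,460))),("vise",(slice(190,280),slice(245,285)))):
    q=P[sl].reshape(-1,3);q=q[(q[:,2]>25)&(q[:,2]<300)];print(nm,np.percentile(q,[1,50,99],axis=0).round())
q=P[180:225,188:235].reshape(-1,3);q=q[abs(q[:,2]-80)<6];r=cv2.minAreaRect(q[:,:2].astype(np.float32));print("plate",r,q[:,2].mean())
# dark bracket top mask
E
```

```text
top [178.8 129.1] [174, 126, 12, 8, 49]
top [317.9 132. ] [310, 130, 20, 5, 40]
top [180.5 138.5] [174, 134, 14, 10, 75]
top [218.4 152.7] [216, 150, 7, 6, 32]
top [255.5 161.1] [250, 157, 11, 10, 73]
top [185.5 161.3] [183, 159, 6, 6, 33]
top [297.2 181.2] [292, 176, 12, 11, 104]
top [312.2 181.6] [307, 176, 12, 12, 105]
top [208.7 198.2] [190, 185, 36, 28, 447]
top [258.  206.5] [250, 206, 18, 2, 33]
scene [228.1 171.6] [222, 165, 13, 13, 33]
scene [271.6 184.1] [266, 179, 12, 11, 95]
scene [263.5 193.6] [258, 189, 12, 10, 98]
scene [219.9 219.2] [214, 215, 12, 9, 72]
scene [268.3 229.4] [260, 218, 18, 22, 65]
scene [191.9 230.2] [189, 227, 7, 7, 38]
scene [291.9 238.7] [284, 233, 16, 13, 139]
scene [228.  244.1] [222, 240, 13, 10, 82]
scene [287.9 252.7] [275, 245, 25, 17, 187]
scene [241.8 260.2] [235, 248, 18, 25, 222]
scene [177.5 261. ] [174, 258, 8, 7, 44]
scene [218.  269.5] [209, 259, 18, 23, 192]
scene [291.7 287.5] [283, 279, 17, 17, 80]
slope [ -0.54975785   0.54617528 290.37270119] 37.77374721216385 135.18729720173846
redbox [[ 403. -232.   33.]
 [ 454. -120.  259.]
 [ 529.  -18.  264.]]
vise [[255. 165.  25.]
 [427. 206.  54.]
 [484. 244.  61.]]
plate ((465.6348876953125, 357.3721618652344), (83.68830108642578, 49.87331008911133), 66.89579010009766) 80.26025695553142
```

```bash
python3 - <<'E'
from h import *
t=np.load("top0.npz");s=np.load("scene0.npz");P=cloud(t)
for n,a,b in(("sleeve",(255.5,161.1),(219.9,219.2)),("pad",(297.2,181.2),(263.5,193.6)),("plain",(312.2,181.6),(271.6,184.1)),("gaugetop",(203.8,193.5),(228,244.1))):
    print(n,*tri(t,a,s,b))
pts=P[170:198,294:317].reshape(-1,3);A=np.c_[pts[:,:2],np.ones(len(pts))];w=np.ones(len(pts),bool)
for _ in range(8):
    co=np.linalg.lstsq(A[w],pts[w,2],rcond=None)[0];r=pts[:,2]-A@co;w=abs(r)<max(2,1.5*np.median(abs(r)))
print("slope",co,w.sum(),np.degrees(np.arctan(np.hypot(*co[:2]))),np.degrees(np.arctan2(co[1],co[0])))
E
```

```text
sleeve [580.26283137 225.79146816  44.41887163] 1.558140000014044
pad [516.21619268 108.12329002  61.85285335] 2.242210748527953
plain [514.36975107  65.92903722  61.61146221] 1.9042253386301426
gaugetop [468.16821867 355.07000105 149.3270012 ] 1.344397937138482
slope [ 3.64262903e-01 -1.78468997e-02 -1.27043099e+02] 438 20.03690466409382 -2.8049384103002457
```

>>> arm_command(
  deltas=[
    [0.02,0,-0.03,0,1],
    [0.02,0,-0.03,0,1],
    [0.02,0,-0.03,-0.7,1],
    [0.04,-0.0013,-0.01,-0.764,1],
    [0.04,-0.0013,0,-0.764,1],
    [0.04,-0.0013,0,-0.764,1],
    [0.04,-0.0013,0,-0.764,1],
    [0.04,-0.0013,0,-0.764,1],
    [0.04,-0.0013,0,-0.764,1],
    [0.04,-0.0013,0,-0.764,1],
    [0.04,-0.0013,0,-0.764,1],
    [0.04,-0.0013,0,-0.764,1],
    [0.04,-0.0013,0,-0.764,1],
    [0.04,-0.0013,0,-0.764,1],
  ],
)

```text
t: 1.27
ee_pos: [550.4, -281.6, 403.2]
ee_rot: [0.86, 0.511, -0.0, -0.0]
force: [0.4, 0.2, 0.2]
finger_gap: 85.4
finger_force: 0.0
```

>>> arm_command(
  deltas=[
    [0.04,-0.003,0,-0.764,1],
    [0.04,-0.003,0,-0.764,1],
    [0.04,-0.003,0,-0.764,1],
    [0.04,-0.003,0,-0.764,1],
    [0.04,-0.003,0,-0.764,1],
    [0.04,-0.003,0,-0.764,1],
    [0.04,-0.003,0,-0.764,1],
    [0.04,-0.003,0,-0.764,1],
    [0.04,-0.003,0,-0.764,1],
    [0.04,-0.003,0,-0.764,1],
    [0.04,-0.003,0,-0.764,1],
    [0.04,-0.003,0,-0.764,1],
    [0,0,0,-1.2,1],
    [0,0,0,-1.2,1],
    [0,0,0,-1.2,1],
    [0,0,0,-1.2,1],
    [0,0,0,-1.2,1],
    [0,0,0,-1.2,1],
    [0,0,0,-1.2,1],
  ],
)

```text
t: 2.85
ee_pos: [577.4, 184.6, 403.4]
ee_rot: [0.264, 0.965, -0.0, -0.0]
force: [-0.4, -0.6, 0.3]
finger_gap: 85.4
finger_force: 0.0
```

```bash
python3 - <<'E'
from h import *
from bench import sense,camera
s=sense();print({k:np.round(v,3).tolist() for k,v in s.items()})
c=camera("wrist");np.savez("w1.npz",**c);cv2.imwrite("pics/w1.png",c["pixels"]);print(c["xyz"],rot(c).round(3),c["k1"],c["intrinsics"][0,0])
E
```

```text
{'t': 2.85, 'joint_pos': [0.094, 0.177, 0.359, 1.754, -0.0, 0.628], 'qd': [0.001, 0.0, -0.001, 0.001, -0.001, -1.248], 'effort': [0.054, -57.73, 48.75, 0.013, 0.001, 2.076], 'ee_pos': [577.376, 184.589, 403.363], 'ee_rot': [0.264, 0.965, -0.0, -0.0], 'force': [-0.398, -0.581, 0.314], 'moment': [0.013, 0.057, 0.009], 'finger_force': 0.0, 'finger_gap': 85.424}
[520.42318949 220.31511874 473.60719209] [[ 0.508  0.831  0.226]
 [ 0.862 -0.489 -0.134]
 [-0.001  0.263 -0.965]] -0.030503211817994966 359.0972582230523
```

View pics/w1.png

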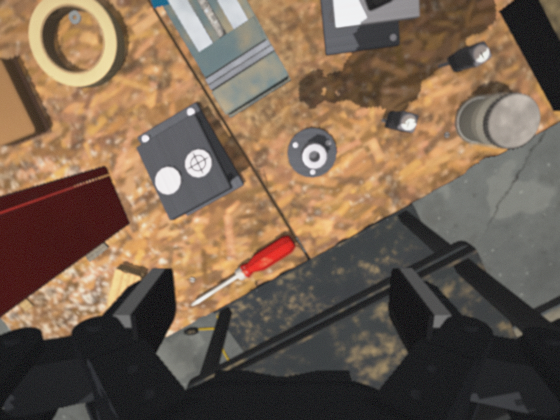

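The wrist view shows the sleeve mouth at (315,157), the marked pad with ring and cross at (198,163), and part of the stand at the top edge (360,20). Moving to view the stand.

>>> arm_command(
  deltas=[
    [0.024,0.02,0,0,1],
    [0.024,0.02,0,0,1],
    [0.024,0.02,0,0,1],
    [0.024,0.02,0,0,1],
    [0.024,0.02,0,0,1],
    [0,0,0,0,1],
    [0,0,0,0,1],
  ],
)

```text
t: 3.48
ee_pos: [525.1, 333.4, 403.4]
ee_rot: [0.266, 0.964, -0.0, -0.0]
force: [0.8, 0.1, 0.1]
finger_gap: 85.6
finger_force: 0.0
```

```bash
python3 - <<'E'
from h import *
from bench import sense,camera
s=sense();print({k:np.round(s[k],3).tolist() for k in('joint_pos','ee_pos','ee_rot')})
c=camera("wrist");np.savez("w2.npz",**c);cv2.imwrite("pics/w2.png",c["pixels"]);print(c["xyz"])
for n,p in dict(sleeve=(580,226,46),pad=(516,108,62),gt=(468,355,150),pl=(466,357,80)).items(): print(n,proj(c,p))
E
```

```text
{'joint_pos': [0.356, 0.229, 0.418, 1.761, -0.0, 0.895], 'ee_pos': [525.06, 333.376, 403.413], 'ee_rot': [0.266, 0.964, -0.0, -0.0]}
[468.25620935 369.39019485 473.64319765]
sleeve [230.29943057 252.52525458]
pad [121.06651072 261.07445399]
gt [267.88590351 123.30689231]
pl [271.04344696 119.16629057]
```

View pics/w2.png

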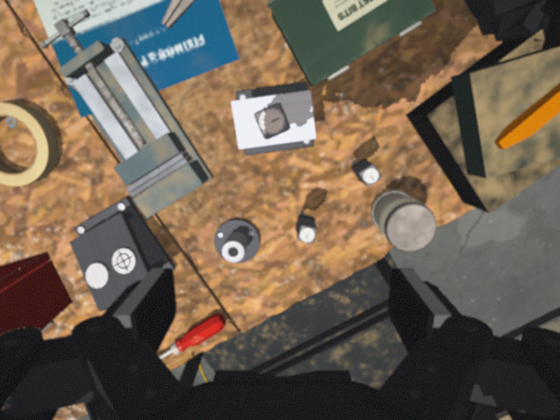

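Wrist view 2: gauge top at about (270,120) in the stand plate, sleeve mouth (234,251), marked pad (123,261).

```bash
python3 - <<'E'
from h import *
w1=np.load("w1.npz");w2=np.load("w2.npz");t=np.load("top0.npz")
def blob(c,u,v,r=14,th=170):
    g=c["pixels"].min(2);m=np.zeros_like(g);m[v-r:v+r,u-r:u+r]=g[v-r:v+r,u-r:u+r]>th
    cs=cv2.findContours(m,cv2.RETR_EXTERNAL,cv2.CHAIN_APPROX_NONE)[0];k=max(cs,key=cv2.contourArea);e=cv2.fitEllipse(cv2.convexHull(k));return e[0],e[1]
for n,a,b in(("sleeve",(315,157),(234,251)),("pad",(198,163),(123,261)),("plain",(168,180),(97,275))):
    A,ea=blob(w1,*a);B,eb=blob(w2,*b);print(n,A,ea,B,eb,*tri(w1,A,w2,B))
    z=dict(sleeve=46,pad=62,plain=62)[n];print("   onz",onz(w1,*A,z).round(1),onz(w2,*B,z).round(1))
for c in(w2,t):
    P=cloud(c).reshape(-1,3);nr=np.hypot(P[:,0]-467,P[:,1]-356)<70
    g=P[nr&(P[:,2]>142)];print("top",len(g),g.mean(0),cv2.minAreaRect(g[:,:2].astype(np.float32)))
    q=P[nr&(abs(P[:,2]-80)<5)];print("plate",cv2.minAreaRect(q[:,:2].astype(np.float32)),q[:,2].mean())
g=cv2.resize(w2["pixels"][80:160,220:330],None,fx=6,fy=6,interpolation=2);cv2.imwrite("pics/w2c.png",g)
E
```

```text
sleeve (313.8370056152344, 156.6373748779297) (23.835487365722656, 26.048643112182617) (232.48085021972656, 251.4569549560547) (20.9754638671875, 22.084033966064453) [580.85009534 228.48916429  43.80847973] 0.161145798229125
   onz [580.6 228.5  46. ] [580.2 229.2  46. ]
pad (197.8102569580078, 162.94456481933594) (26.211475372314453, 27.715133666992188) (123.17131042480469, 260.6498107910156) (22.87850570678711, 25.271677017211914) [517.05711753 109.59966397  60.37366314] 0.06002904389162166
   onz [517. 110.  62.] [516.9 110.6  62. ]
plain (167.4498748779297, 180.1996307373047) (25.405370712280273, 27.27235984802246) (96.33185577392578, 275.2364501953125) (22.031940460205078, 24.88286590576172) [515.55280984  67.57649166  60.18786811] 0.167135943813674
   onz [515.7  68.3  62. ] [515.3  68.9  62. ]
top 27618 [505.96966876 334.85419537 401.93218885] ((497.15118408203125, 332.63818359375), (82.69539642333984, 86.40530395507812), 5.372538089752197)
plate ((467.6285095214844, 358.6072998046875), (84.49180603027344, 49.34873580932617), 66.83154296875) 80.18740663056175
top 104 [464.7727816  356.58663502 150.51323578] ((466.18414306640625, 357.30230712890625), (25.96102523803711, 25.90488052368164), 86.4068374633789)
plate ((465.6348876953125, 357.3721618652344), (83.68830108642578, 49.87331008911133), 66.89579010009766) 80.26222022133695
```

View pics/w2c.png

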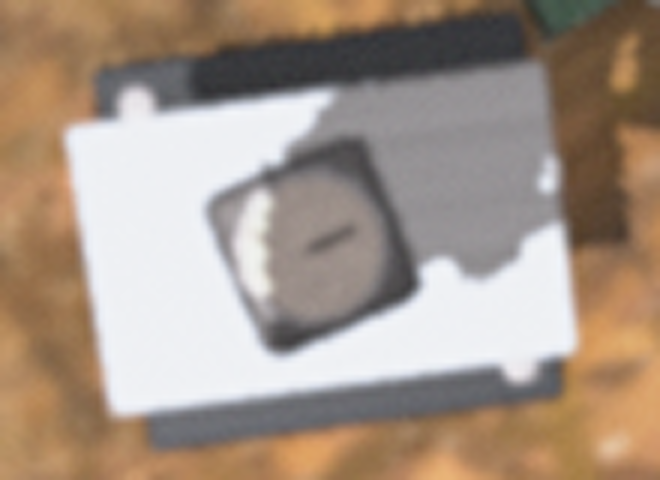

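```bash
python3 - <<'E'
from h import *
w2=np.load("w2.npz");t=np.load("top0.npz")
k=np.array([(213,208),(362,140),(417,290),(272,350)])/6+[219.6,79.6]
C=onz(w2,k[:,0],k[:,1],150.);print(C.round(1),C.mean(0))
for i in range(4): d=C[(i+1)%4]-C[i];print(np.linalg.norm(d),np.degrees(np.arctan2(d[1],d[0]))%90)
P=cloud(w2);Q=P[80:160,220:330].reshape(-1,3);g=Q[(Q[:,2]>140)&(Q[:,2]<165)];print(len(g),g.mean(0),cv2.minAreaRect(g[:,:2].astype(np.float32)))
E
```

```text
[[455.7 349.4 150. ]
 [458.7 372.9 150. ]
 [480.9 369.  150. ]
 [477.4 346.2 150. ]] [468.19039481 359.36394773 150.        ]
23.632682637993224 82.87886138862626
22.601918601392075 80.04301409452589
23.03053697644413 81.272615621114
21.934540792004995 81.55432451651524
844 [467.72392726 358.93976882 150.59824048] ((467.8154296875, 358.8123779296875), (26.00831413269043, 25.302387237548828), 82.74185943603516)
```

>>> arm_command(
  deltas=[
    [0,0,0,-1.14,1],
    [0,0,0,-1.14,1],
    [0,0,0,-1.14,1],
    [0,0,0,-1.14,1],
    [0,0,0,0,1],
    [0.02,0.006,0.02,0,1],
    [0.02,0.006,0.02,0,1],
    [0.02,0.006,0.02,0,1],
    [0,0,0.03,0,1],
    [0,0,0.02,0,1],
    [0,0,0,0,1],
  ],
)

```text
t: 4.45
ee_pos: [467.6, 357.0, 289.1]
ee_rot: [0.073, 0.997, -0.002, -0.003]
force: [-0.3, -0.7, -1.0]
finger_gap: 85.2
finger_force: 0.0
```

```bash
cat >> h.py <<'E'
def st():
    from bench import sense
    s=sense();q=R.from_quat(s["ee_rot"]).as_matrix();print("t",s["t"],"pos",np.round(s["ee_pos"],1),"phi",np.degrees(np.arctan2(q[1,0],q[0,0])).round(2),"tilt",np.degrees(np.arccos(-q[2,2])).round(2),"F",np.round(s["force"],2),"M",np.round(s["moment"],2),"gap",np.round(s["finger_gap"],1),"ff",s["finger_force"],"q",np.round(s["joint_pos"],2))
    return s,q
E
python3 - <<'E'
from h import *
from bench import camera
s,q=st()
c=camera("wrist");np.savez("w3.npz",**c);cv2.imwrite("pics/w3.png",c["pixels"])
P=cloud(c).reshape(-1,3);g=P[(np.hypot(P[:,0]-468,P[:,1]-359)<30)&(abs(P[:,2]-150)<8)]
print(len(g),g.mean(0),cv2.minAreaRect(g[:,:2].astype(np.float32)))
g=P[(np.hypot(P[:,0]-468,P[:,1]-359)<70)&(abs(P[:,2]-80)<5)]
print("plate",cv2.minAreaRect(g[:,:2].astype(np.float32)),g[:,2].mean())
print((q.T@(np.array([468,359,120])-s["ee_pos"])).round(1))
t=camera("top");P=cloud(t);print("green",np.percentile(P[205:240,138:190].reshape(-1,3),[1,50,99],axis=0).round())
E
```

```text
t 4.45 pos [467.6 357.  289.1] phi 171.65 tilt 0.38 F [-0.34 -0.7  -0.96] M [-0.06  0.05  0.06] gap 85.2 ff 0.0 q [ 0.43  0.07  0.04  1.54 -0.    0.58]
1726 [466.05714902 359.02560728 150.23253217] ((467.60601806640625, 358.7381591796875), (25.573549270629883, 26.215787887573242), 81.97470092773438)
plate ((467.7712097167969, 358.8584899902344), (84.27867889404297, 50.46355438232422), 66.89007568359375) 80.04382553005374
[ -1.    2.7 169.1]
green [[314. 273. 693.]
 [334. 303. 702.]
 [354. 335. 705.]]
```

>>> arm_command(
  deltas=[
    [0,0.0018,0.023,0,1],
    [0,0,0.023,0,1],
    [0,0,0.023,0,1],
    [0,0,0.023,0,1],
    [0,0,0.015,0,1],
    [0,0,0.008,0,1],
    [0,0,0,0,-1],
    [0,0,0,0,-1],
    [0,0,0,0,-1],
    [0,0,0,0,-1],
    [0,0,0,0,-1],
    [0,0,0,0,-1],
    [0,0,0,0,-1],
    [0,0,0,0,-1],
  ],
  grip_force=30,
)

```text
t: 5.72
ee_pos: [469.7, 359.8, 179.9]
ee_rot: [0.071, 0.997, -0.0, 0.001]
force: [-0.1, -2.7, 5.9]
finger_gap: 25.5
finger_force: 34.5
```

```bash
python3 -c "
from h import *
st()"
```

```text
t 5.7167 pos [469.7 359.8 179.9] phi 171.89 tilt 0.09 F [-0.15 -2.65  5.92] M [-0.85  0.09 -0.02] gap 25.5 ff 34.506163001060486 q [ 0.43  0.09 -0.14  1.34 -0.    0.57]
```

>>> arm_command(
  deltas=[
    [0,0,-0.01,0,-1],
    [0,0,-0.015,0,-1],
    [0,0,-0.02,0,-1],
    [0,0,-0.02,0,-1],
    [0,0,-0.02,0,-1],
    [0,0,-0.01,0,-1],
    [0,0,0,0,-1],
    [0,0,0,0,-1],
    [0,0,0,0,-1],
  ],
)

```text
t: 6.47
ee_pos: [468.8, 359.9, 272.4]
ee_rot: [0.071, 0.998, -0.0, -0.001]
force: [-0.3, 0.1, -1.9]
finger_gap: 26.0
finger_force: 33.7
```

```bash
python3 - <<'E'
from h import *
from bench import camera
s,q=st()
c=camera("wrist");np.savez("w4.npz",**c);cv2.imwrite("pics/w4.png",c["pixels"])
for n in("scene","top"): np.savez(f"{n}4.npz",**camera(n))
P=cloud(c);z=c["range_z"];print(c["xyz"])
print("sleeve",proj(c,(580.5,229,46)),"tip",proj(c,s["ee_pos"]+q@[0,0,54+46+65]),"gtop",proj(c,s["ee_pos"]+q@[0,0,30]))
p4=np.load("scene4.npz");g=p4["pixels"];u,v=proj(p4,s["ee_pos"]+q@[0,0,110]).astype(int);print(u,v)
cv2.imwrite("pics/s4.png",cv2.resize(g[max(0,v-60):v+60,max(u-70,0):u+70],None,fx=5,fy=5,interpolation=2))
E
```

```text
t 6.4667 pos [468.8 359.9 272.4] phi 171.91 tilt 0.11 F [-0.33  0.13 -1.95] M [-0.04  0.01  0.  ] gap 26.0 ff 33.71311962604523 q [0.43 0.07 0.01 1.51 0.   0.57]
[403.26669493 371.00803612 342.71510295]
sleeve [159.56862268 329.57540608] tip [279.10900568 215.96330751] gtop [276.1077468  331.20666119]
226 241
```

View pics/w4.png

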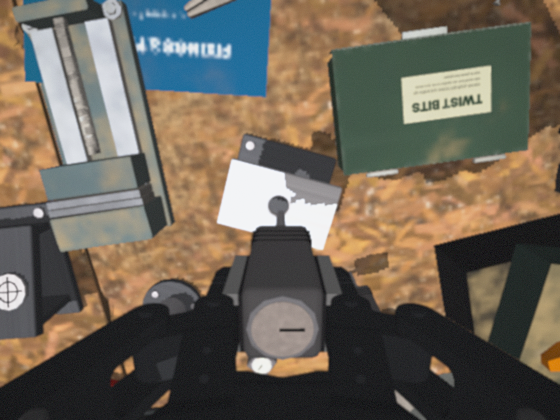

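The gauge hangs straight in the fingers (dial at 283,325; tip near 279,205 over the stand's hole). Moving over the sleeve.

>>> arm_command(
  deltas=[
    [-0.0164,-0.0141,0,0,-1],
    [-0.0164,-0.0141,0,0,-1],
    [-0.0164,-0.0141,0,0,-1],
    [-0.0164,-0.0141,0,0,-1],
    [-0.0164,-0.0141,0,0,-1],
    [-0.0164,-0.0141,0,0,-1],
    [-0.0164,-0.0141,0,0,-1],
    [-0.0164,-0.0141,0,0,-1],
    [0,0,0.02,0,-1],
    [0,0,0.02,0,-1],
    [0,0,0,0,-1],
    [0,0,0,0,-1],
  ],
)

```text
t: 7.62
ee_pos: [582.3, 229.7, 232.3]
ee_rot: [0.071, 0.998, -0.0, -0.002]
force: [-0.5, -0.2, -1.1]
finger_gap: 25.4
finger_force: 33.6
```

```bash
python3 - <<'E'
from h import *
from bench import camera
s,q=st()
c=camera("wrist");np.savez("w5.npz",**c)
cv2.imwrite("pics/w5.png",cv2.resize(c["pixels"][120:280,180:380],None,fx=4,fy=4,interpolation=2)[:600])
print("mouth",proj(c,(580.5,228.9,46)),"tip",proj(c,s["ee_pos"]+q@[0,0,54+46+65]),proj(c,s["ee_pos"]+q@[2,0,54+46+65]))
E
```

```text
t 7.6167 pos [582.3 229.7 232.3] phi 171.9 tilt 0.2 F [-0.52 -0.21 -1.13] M [ 0.   -0.02 -0.02] gap 25.4 ff 33.555641770362854 q [ 0.17  0.18  0.06  1.44 -0.    0.31]
mouth [278.20224096 206.75256699] tip [279.09032768 215.9634358 ] [279.08926878 213.13014255]
```

View pics/w5.png

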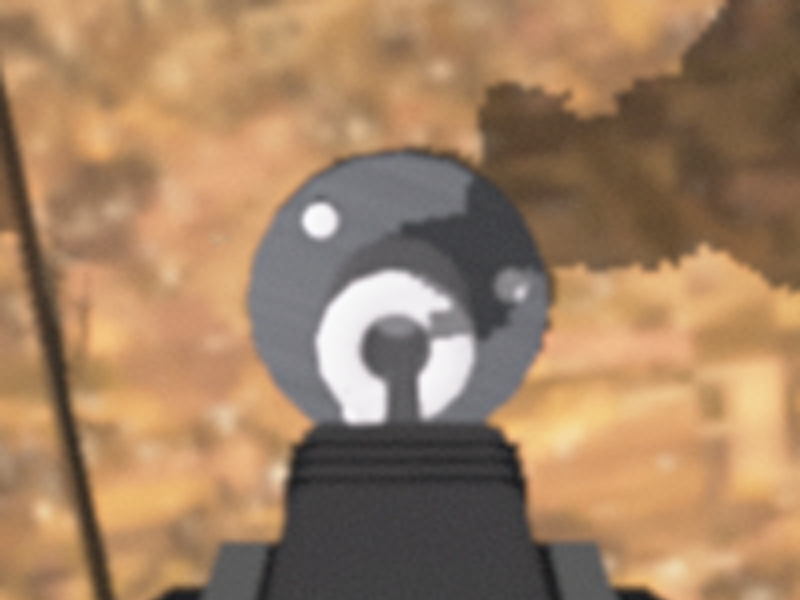

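```bash
python3 - <<'E'
from h import *
for n in("w4","w5"):
    c=np.load(n+".npz");z=c["range_z"];P=cloud(c)
    print(n,c["intrinsics"][0,2],c["xyz"])
    for r in range(200,228,2): print(r,z[r,276:286].round().astype(int).tolist(),P[r,281,2].round())
E
```

```text
w4 281.7913959929615 [403.26669493 371.00803612 342.71510295]
200 [343, 343, 344, 343, 344, 342, 344, 343, 345, 344] 9.0
202 [343, 343, 343, 345, 346, 343, 343, 344, 344, 345] 9.0
204 [344, 344, 346, 345, 345, 345, 343, 344, 345, 346] 7.0
206 [345, 345, 345, 344, 347, 345, 346, 345, 345, 345] 8.0
208 [345, 345, 345, 345, 344, 345, 345, 346, 346, 345] 8.0
210 [346, 345, 346, 239, 240, 241, 347, 346, 346, 345] 109.0
212 [347, 237, 237, 237, 236, 236, 237, 238, 277, 274] 115.0
214 [235, 233, 233, 231, 230, 231, 232, 234, 237, 272] 120.0
216 [230, 228, 227, 225, 226, 228, 227, 229, 231, 271] 124.0
218 [226, 223, 223, 221, 223, 222, 222, 224, 226, 273] 129.0
220 [222, 219, 218, 217, 218, 217, 218, 220, 0, 274] 134.0
222 [218, 215, 214, 214, 212, 214, 215, 217, 218, 274] 138.0
224 [214, 211, 211, 210, 211, 210, 211, 211, 213, 275] 142.0
226 [172, 173, 172, 172, 173, 173, 172, 172, 174, 172] 177.0
w5 281.7913959929615 [516.81696773 240.78299184 302.73369132]
200 [300, 301, 300, 301, 300, 301, 299, 299, 300, 265] 10.0
202 [300, 302, 301, 301, 300, 300, 300, 300, 299, 296] 11.0
204 [299, 299, 298, 299, 299, 297, 297, 295, 291, 288] 14.0
206 [292, 292, 293, 293, 292, 291, 289, 289, 285, 281] 20.0
208 [286, 287, 287, 288, 286, 285, 284, 283, 280, 277] 26.0
210 [280, 280, 279, 239, 240, 242, 280, 277, 273, 272] 69.0
212 [275, 238, 237, 235, 234, 235, 236, 238, 269, 268] 76.0
214 [236, 234, 232, 231, 229, 231, 231, 234, 236, 267] 80.0
216 [232, 228, 226, 226, 226, 227, 226, 230, 232, 267] 85.0
218 [226, 224, 222, 223, 222, 221, 221, 223, 226, 265] 90.0
220 [222, 218, 218, 218, 218, 218, 220, 220, 222, 268] 93.0
222 [217, 215, 214, 214, 214, 213, 215, 217, 218, 268] 98.0
224 [215, 212, 209, 209, 209, 209, 210, 211, 213, 307] 103.0
226 [172, 173, 172, 173, 173, 172, 172, 172, 173, 172] 139.0
```

```bash
python3 - <<'E'
from h import *
c=np.load("w5.npz");st_=np.array
q=R.from_euler('z',171.9,degrees=True).as_matrix()@np.diag([1,-1,-1])
b=c["xyz"]+ray(c,280.2,214.1)*240;m=onz(c,278.75,206.5,46.)
g=c["pixels"].astype(int)
print("ball",b,"mouth",m,"delta tool",(q.T@(m-b)),"ball rel tcp",q.T@(b-[582.3,229.7,232.3]))
E
```

```text
ball [579.43172246 230.67325393  71.26207866] mouth [580.36611369 229.32705492  46.        ] delta tool [-1.11475053 -1.20111199 25.26207866] ball rel tcp [  2.9767953    0.55940058 161.03792134]
```

>>> arm_command(
  deltas=[
    [-0.0011,-0.0012,0,0,-1],
    [0,0,0.005,0,-1],
    [0,0,0.01,0,-1],
    [0,0,0.01,0,-1],
    [0,0,0.01,0,-1],
    [0,0,0.01,0,-1],
    [0,0,0.005,0,-1],
    [0,0,0.002,0,-1],
    [0,0,0,0,-1],
    [0,0,0,0,-1],
  ],
)

```text
t: 8.5
ee_pos: [584.3, 228.5, 182.1]
ee_rot: [0.071, 0.998, -0.0, 0.0]
force: [0.4, 0.5, -0.9]
finger_gap: 25.9
finger_force: 33.6
```

```bash
python3 -c "
from h import *
st()"
```

```text
t 8.5 pos [584.3 228.5 182.1] phi 171.9 tilt 0.02 F [ 0.36  0.47 -0.91] M [ 0.03 -0.01 -0.05] gap 25.9 ff 33.59613060951233 q [ 0.16  0.2  -0.02  1.35 -0.    0.31]
```

>>> arm_command(
  deltas=[
    [0,0,0.002,0,-1],
    [0,0,0.002,0,-1],
    [0,0,0.002,0,-1],
    [0,0,0.002,0,-1],
    [0,0,0.001,0,-1],
    [0,0,0,0,-1],
    [0,0,0,0,-1],
  ],
)

```text
t: 9.08
ee_pos: [584.3, 228.5, 173.1]
ee_rot: [0.071, 0.998, -0.0, 0.0]
force: [-0.6, 0.4, 0.5]
finger_gap: 25.7
finger_force: 33.8
```

```bash
python3 -c "
from h import *
st()"
```

```text
t 9.0833 pos [584.3 228.5 173.1] phi 171.9 tilt 0.02 F [-0.57  0.45  0.55] M [-0.   -0.07 -0.02] gap 25.7 ff 33.83083462715149 q [ 0.16  0.2  -0.03  1.34 -0.    0.31]
```

>>> arm_command(
  deltas=[
    [0,0,0.001,0,-1],
    [0,0,0.001,0,-1],
    [0,0,0.001,0,-1],
    [0,0,0,0,-1],
    [0,0,0,0,-1],
  ],
)

```text
t: 9.5
ee_pos: [584.2, 228.5, 170.0]
ee_rot: [0.071, 0.998, -0.0, 0.0]
force: [0.2, -0.6, 1.9]
finger_gap: 25.3
finger_force: 33.9
```

```bash
python3 -c "
from h import *
st()"
```

```text
t 9.5 pos [584.2 228.5 170. ] phi 171.9 tilt 0.02 F [ 0.16 -0.63  1.86] M [-0.   -0.04  0.01] gap 25.3 ff 33.9228218793869 q [ 0.16  0.2  -0.04  1.33 -0.    0.31]
```

>>> arm_command(
  deltas=[
    [0,0,0,0,-1],
    [0,0,0,0,-1],
    [0,0,0,0,-1],
    [0,0,0,0,-1],
    [0,0,0,0,-1],
    [0,0,0,0,-1],
    [0,0,0,0,-1],
    [0,0,0,0,-1],
  ],
)

```text
t: 10.17
ee_pos: [584.2, 228.5, 169.9]
ee_rot: [0.071, 0.998, -0.0, 0.0]
force: [0.6, -0.3, 2.0]
finger_gap: 25.9
finger_force: 33.9
```

```bash
python3 -c "
from h import *
st()"
```

```text
t 10.1667 pos [584.2 228.5 169.9] phi 171.91 tilt 0.01 F [ 0.55 -0.33  2.05] M [-0.03 -0.14  0.01] gap 25.9 ff 33.911393880844116 q [ 0.16  0.2  -0.04  1.33 -0.    0.31]
```

>>> arm_command(
  deltas=[
    [0,0,-0.008,0,-1],
    [0,0,-0.012,0,-1],
    [0,0,-0.015,0,-1],
    [0,0,-0.02,0,-1],
    [0,0,-0.02,0,-1],
    [0,0,-0.02,0,-1],
    [0,0,0,0,-1],
    [0.0159,0.017,0,0,-1],
    [0.0159,0.017,0,0,-1],
    [0.0159,0.017,0,0,-1],
    [0.0159,0.017,0,0,-1],
    [0.0159,0.017,0,0,-1],
    [0.0159,0.017,0,0,-1],
    [0,0,0,1,-1],
    [0,0,0,1,-1],
    [0,0,0,1,-1],
    [0,0,0,0,-1],
    [0,0,0,0,-1],
  ],
)

```text
t: 11.67
ee_pos: [503.9, 342.9, 264.7]
ee_rot: [0.199, 0.98, -0.0, -0.0]
force: [0.2, -0.2, -2.4]
finger_gap: 25.5
finger_force: 33.6
```

```bash
python3 - <<'E'
from h import *
from bench import camera
s,q=st();c=camera("wrist");np.savez("w6.npz",**c);z=c["range_z"]
for r in range(204,222,2): print(r,z[r,274:288].round().astype(int).tolist())
tip=s["ee_pos"]+q@[3,.6,164];e=np.array([467.7,358.8,80]);u=np.array([np.cos(np.radians(-23.1)),np.sin(np.radians(-23.1)),0]);print("tip",tip,"beyond",(tip-e)@u,"along",(tip-e)@[-u[1],u[0],0])
E
```

```text
t 11.6667 pos [503.9 342.9 264.7] phi 157.06 tilt 0.03 F [ 0.19 -0.2  -2.4 ] M [-0.02  0.02 -0.01] gap 25.5 ff 33.61019790172577 q [ 0.38  0.13  0.05  1.5  -0.    0.78]
204 [345, 344, 345, 344, 345, 344, 345, 345, 345, 345, 345, 345, 344, 346]
206 [346, 346, 345, 345, 346, 346, 346, 345, 346, 346, 346, 346, 345, 345]
208 [346, 346, 346, 347, 347, 346, 346, 346, 346, 346, 346, 347, 346, 346]
210 [346, 347, 346, 346, 347, 241, 239, 347, 347, 0, 345, 348, 348, 346]
212 [348, 347, 346, 238, 236, 237, 235, 236, 236, 237, 347, 348, 347, 348]
214 [348, 346, 235, 233, 232, 229, 231, 233, 231, 233, 237, 348, 348, 348]
216 [348, 349, 230, 228, 227, 226, 226, 227, 227, 228, 232, 349, 348, 348]
218 [350, 348, 226, 224, 223, 222, 221, 222, 224, 224, 228, 349, 347, 349]
220 [349, 350, 221, 220, 217, 218, 217, 218, 217, 218, 222, 349, 349, 348]
tip [501.2610955  344.57403925 100.68250427] beyond 36.4515895390942 along 0.08191891666607826
```

>>> arm_command(
  deltas=[
    [0,0,0.01,0,-1],
    [0,0,0.015,0,-1],
    [0,0,0.012,0,-1],
    [0,0,0,0,-1],
    [0,0,0,0,-1],
    [0.003,0,0,0,-1],
    [0.003,0,0,0,-1],
    [0.003,0,0,0,-1],
    [0.003,0,0,0,-1],
    [0.003,0,0,0,-1],
    [0,0,0,0,-1],
  ],
  grip_force=20,
)

```text
t: 12.63
ee_pos: [490.4, 348.8, 228.5]
ee_rot: [0.2, 0.98, -0.0, 0.001]
force: [2.6, -2.9, 0.2]
finger_gap: 25.4
finger_force: 33.6
```

```bash
python3 -c "
from h import *
st()"
```

```text
t 12.6333 pos [490.4 348.8 228.5] phi 156.91 tilt 0.11 F [ 2.58 -2.91  0.19] M [-0.96 -0.84 -0.03] gap 25.4 ff 33.57338905334473 q [ 0.4   0.11 -0.04  1.43 -0.    0.8 ]
```

>>> arm_command(
  deltas=[
    [0.003,0,0,0,-1],
    [0.003,0,0,0,-1],
    [0.003,0,0,0,-1],
    [0.003,0,0,0,-1],
    [0.003,0,0,0,-1],
    [0,0,0,0,-1],
  ],
  grip_force=20,
)

```text
t: 13.13
ee_pos: [475.9, 355.0, 227.7]
ee_rot: [0.2, 0.98, -0.0, -0.0]
force: [2.2, -2.3, -0.7]
finger_gap: 25.7
finger_force: 33.3
```

```bash
cat > pose.py <<'E'
# rod axis and dial in tool frame from the wrist range picture
from h import *
from bench import camera
def gauge(save):
    s,q=st();c=camera("wrist");np.savez(save,**c);cv2.imwrite("pics/"+save+".png",c["pixels"])
    T=(cloud(c)-s["ee_pos"])@q
    m=(abs(T[...,1]-.5)<15)&(T[...,0]>-60)&(T[...,0]<35)&(c["range_z"]>0)
    m[:, :255]=0;m[:,310:]=0
    top=T[m&(T[...,2]<50)&(T[...,2]>5)]
    print("top pts",len(top),np.percentile(top,[2,50,98],axis=0).round(1).tolist())
    f=np.polyfit(top[:,0],top[:,2],1);print("dial/front slope deg",np.degrees(np.arctan(f[0])))
    rod=T[m&(T[...,2]>118)&(T[...,2]<175)&(abs(T[...,1]-.5)<4)]
    if len(rod)>10:
        f=np.polyfit(rod[:,2],rod[:,0],1);print("rod",len(rod),"tilt deg",np.degrees(np.arctan(f[0])),"ends",rod[rod[:,2].argmin()].round(1),rod[rod[:,2].argmax()].round(1),"ymed",np.median(rod[:,1]))
E
python3 -c "
from pose import *
gauge('w7')"
```

```text
t 13.1333 pos [475.9 355.  227.7] phi 156.93 tilt 0.02 F [ 2.17 -2.33 -0.7 ] M [-0.55 -0.72  0.02] gap 25.7 ff 33.26490104198456 q [ 0.42  0.08 -0.06  1.43  0.    0.82]
top pts 4801 [[-5.6, -6.6, 27.2], [8.6, 1.9, 29.9], [17.4, 10.3, 47.2]]
dial/front slope deg 22.77540220840191
rod 682 tilt deg -28.249409766102467 ends [ 30.5   4.3 145.7] [  1.6   3.9 156. ] ymed 0.6655318260396907
```

View pics/w7.png

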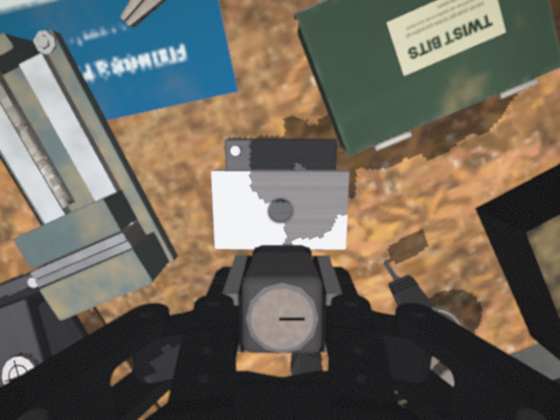

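The gauge has pivoted: dial at (283,315), rod hidden behind the grip. I'll measure tilt from the dial plane.

```bash
cat >> pose.py <<'E'
def dial(save,s=None):
    c=np.load(save+".npz")
    from bench import sense
    s=sense();q=R.from_quat(s["ee_rot"]).as_matrix();T=(cloud(c)-s["ee_pos"])@q
    P=T[290:345,258:308].reshape(-1,3);P=P[(P[:,2]>5)&(P[:,2]<60)];A=np.c_[P[:,:2],np.ones(len(P))];w=np.ones(len(P),bool)
    for _ in range(10):
        co=np.linalg.lstsq(A[w],P[w,2],rcond=None)[0];r=P[:,2]-A@co;w=abs(r)<1.5
    print("dial n",w.sum(),"tilt x,y deg",np.degrees(np.arctan(co[:2])),"centre",np.percentile(P[w],[2,50,98],axis=0).round(1).tolist())
E
python3 -c "
from pose import *
dial('w7')
np.savetxt('/dev/null',[0])
c=np.load('w5.npz');z=c['range_z'];print(z[290:350:8,283].round())
c=np.load('w7.npz');z=c['range_z'];print(z[290:350:8,283].round())"
```

```text
dial n 2681 tilt x,y deg [11.15299074  0.33794399] centre [[-2.4, -5.4, 27.3], [6.2, 1.9, 29.4], [14.3, 9.5, 31.7]]
[112. 110. 109. 111. 111. 112. 112. 114.]
[112. 112. 112. 112. 112. 113. 113. 113.]
```

>>> arm_command(
  deltas=[
    [0.003,0,0,0,-1],
    [0.003,0,0,0,-1],
    [0.003,0,0,0,-1],
    [0.003,0,0,0,-1],
    [0.002,0,0,0,-1],
    [0,0,0,0,-1],
  ],
  grip_force=20,
)

```text
t: 13.68
ee_pos: [463.2, 360.5, 228.0]
ee_rot: [0.2, 0.98, 0.0, -0.0]
force: [1.7, -1.1, -0.9]
finger_gap: 25.6
finger_force: 33.0
```

>>> arm_command(
  deltas=[
    [-0.01,0,0,0,-1],
    [-0.02,0,0,0,-1],
    [-0.02,0,-0.01,0,-1],
    [0,0,-0.02,0,-1],
    [0,0,-0.02,0,-1],
    [0,0,0,0,-1],
    [0,0,0,0,-1],
  ],
  grip_force=40,
)

```text
t: 14.27
ee_pos: [510.2, 340.7, 278.5]
ee_rot: [0.2, 0.98, 0.001, 0.0]
force: [0.4, -0.4, -1.7]
finger_gap: 25.5
finger_force: 40.7
```

```bash
python3 - <<'E'
from pose import *
gauge('w8');dial('w8')
from bench import sense
s=sense();q=R.from_quat(s["ee_rot"]).as_matrix()
for n in("scene","top"):
    c=camera(n);np.savez(n+"8.npz",**c)
    T=(cloud(c)-s["ee_pos"])@q
    m=(abs(T[...,1])<14)&(abs(T[...,0])<60)&(T[...,2]>20)&(T[...,2]<175);P=T[m]
    print(n,proj(c,s["ee_pos"]+q@[-20,0,130]),len(P))
    for a in range(20,175,8):
        k=P[(P[:,2]>=a)&(P[:,2]<a+8)]
        if len(k): print(a,len(k),np.percentile(k[:,0],[5,50,95]).round(1))
E
```

```text
t 14.2667 pos [510.2 340.7 278.5] phi 156.9 tilt 0.08 F [ 0.37 -0.41 -1.66] M [ 0.05  0.04 -0.05] gap 25.5 ff 40.65130591392517 q [0.38 0.14 0.09 1.52 0.   0.78]
top pts 4650 [[-4.7, -6.5, 27.0], [8.7, 1.9, 30.6], [18.4, 10.3, 45.2]]
dial/front slope deg 22.72207462368301
dial n 2669 tilt x,y deg [16.91274268 -0.08155802] centre [[-2.8, -5.0, 25.7], [5.3, 2.3, 28.4], [13.1, 9.9, 31.3]]
scene [210.55076778 228.15601175] 300
20 8 [-3.5  0.1 10. ]
28 96 [-2.6  8.2 16.5]
36 34 [10.2 16.  17.8]
44 26 [10.5 14.1 15.9]
52 20 [ 8.3 11.  13.5]
60 20 [ 7.5  9.4 11.1]
68 18 [4.8 6.2 9.7]
76 13 [2.4 3.8 5.4]
84 23 [-8.2  0.5  2.7]
92 17 [-13.9  -1.6  -0.4]
100 5 [-6.9 -4.1 -3.6]
124 6 [-27.3 -24.1 -22.1]
132 4 [-28.9 -28.1 -24.9]
140 4 [-30.8 -29.  -27.6]
148 4 [-35.1 -33.2 -30.7]
156 2 [-33.3 -33.2 -33.1]
top [212.66599523 170.70875175] 0
```

>>> arm_command(
  deltas=[
    [0,0,0,-1.025,-1],
    [0,0,0,-1.025,-1],
    [0,0,0,-1.025,-1],
    [0,0,0,-1.025,-1],
    [0,0,0,0,-1],
    [0.0011,-0.0125,0,0,-1],
    [0.0023,-0.0257,0,0,-1],
    [0.0023,-0.0257,0,0,-1],
    [0.0023,-0.0257,0,0,-1],
    [0.0023,-0.0257,0,0,-1],
    [0.0023,-0.0257,0,0,-1],
    [0.0023,-0.0257,0,0,-1],
    [0.0023,-0.0257,0,0,-1],
    [0.0023,-0.0257,0,0,-1],
    [0.0011,-0.0125,0.006,0,-1],
    [0,0,0.007,0,-1],
    [0,0,0,0,-1],
    [0,0,0,0,-1],
  ],
)

```text
t: 15.92
ee_pos: [478.1, 111.7, 264.0]
ee_rot: [0.023, 1.0, 0.0, -0.001]
force: [0.3, -0.5, -1.8]
finger_gap: 25.4
finger_force: 40.6
```

```bash
cat >> pose.py <<'E'
PAD=np.array([516.8,109.5,61.5])
def look():
    s,q=st();n=np.array([-.342*np.cos(np.radians(2.6)),.342*np.sin(np.radians(2.6)),.94])
    for nm in("scene",):
        Z=[];
        for i in range(4): c=camera(nm);Z.append(c["range_z"])
        np.savez(nm+"9.npz",**c);d=dict(c);d["range_z"]=np.median(Z,0)
        T=(cloud(d)-s["ee_pos"])@q
        v,u=np.mgrid[:420,:560]
        pt=proj(c,s["ee_pos"]+q@[-33,.6,159]);print("pred tip px",pt,"pad px",proj(c,PAD))
        m=(abs(T[...,1])<12)&(T[...,0]<0)&(T[...,0]>-60)&(T[...,2]>118)&(((cloud(d)-PAD)@n)>4)
        P=T[m];print("rod pts",len(P));o=P[:,2].argsort();print(np.c_[u[m],v[m],P.round(1)][o])
        if len(P)>5: f=np.polyfit(P[:,2],P[:,0],1);print("tilt",np.degrees(np.arctan(f[0])))
        g=T[(abs(T[...,1])<14)&(T[...,2]>40)&(T[...,2]<96)&(abs(T[...,0])<25)];b=[np.percentile(g[(g[:,2]>=a)&(g[:,2]<a+8),0],60) for a in range(40,96,8) if ((g[:,2]>=a)&(g[:,2]<a+8)).sum()>3];print("face",np.round(b,1))
    print("tip-pad tool frame",q.T@(PAD-s["ee_pos"])-[-33,.6,159])
E
python3 -c "
from pose import *
look()
gauge('w10');dial('w10')"
```

```text
t 15.9167 pos [478.1 111.7 264. ] phi 177.33 tilt 0.09 F [ 0.31 -0.49 -1.8 ] M [-0.04  0.05  0.01] gap 25.4 ff 40.58530926704407 q [-0.04 -0.23 -0.3   1.51  0.    0.01]
pred tip px [264.9295775  183.10688006] pad px [263.4743961  194.04486282]
rod pts 24
[[268.  173.  -22.5   1.8 118.4]
 [267.  173.  -24.8   2.8 118.6]
 [266.  174.  -27.3   3.7 122.4]
 [268.  174.  -23.1   0.9 122.7]
 [267.  174.  -25.9   1.1 123.8]
 [267.  175.  -24.7   3.2 125. ]
 [266.  175.  -27.2   4.  125.5]
 [267.  176.  -25.6   1.9 129.8]
 [266.  176.  -28.1   2.6 130.5]
 [265.  176.  -31.4   2.1 132.4]
 [266.  177.  -27.3   3.9 132.4]
 [265.  177.  -31.2   2.5 135.4]
 [265.  178.  -30.5   3.7 137.5]
 [266.  178.  -28.6   2.  138. ]
 [264.  178.  -35.    1.3 141.5]
 [265.  179.  -31.2   2.7 142.1]
 [264.  179.  -34.4   2.4 143.8]
 [265.  180.  -32.1   1.4 147.1]
 [264.  180.  -34.8   1.9 147.9]
 [264.  181.  -34.    3.2 150. ]
 [263.  181.  -37.5   2.4 152.2]
 [265.  181.  -33.7  -1.1 153.3]
 [264.  182.  -34.3   2.8 153.9]
 [263.  182.  -37.1   3.2 154.9]]
tilt -19.034429919742443
face [12.9 11.1  8.4  6.1 -8.8 -4.8 -6.8]
tip-pad tool frame [-6.02615377 -1.05251163 43.45377162]
t 16.1167 pos [478.6 111.9 265. ] phi 177.45 tilt 0.01 F [ 0.21  0.17 -1.96] M [-0.    0.06  0.04] gap 25.5 ff 40.58653235435486 q [-0.04 -0.23 -0.3   1.51  0.    0.01]
top pts 4644 [[-5.2, -6.6, 27.0], [8.1, 1.8, 30.6], [17.8, 10.2, 45.0]]
dial/front slope deg 22.85932192525871
dial n 2638 tilt x,y deg [17.39261026  0.06219472] centre [[-2.7, -5.4, 26.9], [5.3, 2.2, 29.7], [13.0, 9.5, 32.6]]
```

>>> arm_command(
  deltas=[
    [0.002,-0.002,0.008,0,-1],
    [0,0,0.01,0,-1],
    [0,0,0.008,0,-1],
    [0,0,0.0047,0,-1],
    [-0.001,0,0.0028,0,-1],
    [-0.001,0,0.0028,0,-1],
    [0,0,0,0,-1],
    [0,0,0,0,-1],
  ],
)

```text
t: 16.83
ee_pos: [478.6, 109.1, 228.6]
ee_rot: [0.023, 1.0, -0.0, 0.0]
force: [0.3, 0.2, -1.0]
finger_gap: 25.5
finger_force: 40.6
```

```bash
python3 -c "
from pose import *
look()"
```

```text
t 16.8333 pos [478.6 109.1 228.6] phi 177.4 tilt 0.01 F [ 0.29  0.23 -1.04] M [0.03 0.03 0.01] gap 25.5 ff 40.585779547691345 q [-0.04 -0.23 -0.36  1.44 -0.    0.  ]
pred tip px [265.39922935 192.1814001 ] pad px [263.4743961  194.04486282]
rod pts 24
[[267.  182.  -27.2   1.1 119.1]
 [268.  183.  -23.8   1.9 120.4]
 [269.  183.  -22.1  -0.3 121.4]
 [267.  183.  -27.    1.5 122.2]
 [268.  184.  -23.4   2.5 123.2]
 [267.  184.  -26.5   2.3 124.9]
 [267.  185.  -26.6   2.4 128.4]
 [266.  185.  -29.9   1.8 130.5]
 [268.  185.  -25.8  -1.3 131.1]
 [267.  186.  -27.3   1.3 133.2]
 [266.  186.  -29.5   2.6 133.2]
 [266.  187.  -29.5   2.7 136.7]
 [265.  187.  -32.9   2.2 138.8]
 [267.  187.  -28.4  -0.4 138.8]
 [266.  188.  -30.3   1.6 141.5]
 [265.  188.  -33.4   1.5 143.1]
 [266.  189.  -29.3   3.2 143.4]
 [265.  189.  -33.1   2.1 146.1]
 [264.  189.  -35.9   2.4 147.2]
 [265.  190.  -33.5   1.5 150.4]
 [264.  190.  -36.6   1.5 152. ]
 [264.  191.  -36.1   2.5 154.6]
 [265.  191.  -34.1   0.6 155.2]
 [264.  192.  -36.6   1.8 159.1]]
tilt -17.963721463991916
face [13.8 10.9  8.9  6.6 -3.5 -8.4 -5.7]
tip-pad tool frame [-5.15365103  1.53546047  8.13734567]
```

>>> arm_command(
  deltas=[
    [-0.0005,0,0.0014,0,-1],
    [-0.0005,0,0.0014,0,-1],
    [-0.0005,0,0.0014,0,-1],
    [-0.0005,0,0.0014,0,-1],
    [-0.0005,0,0.0014,0,-1],
    [0,0,0,0,-1],
    [0,0,0,0,-1],
  ],
)

```text
t: 17.62
ee_pos: [480.9, 109.0, 221.5]
ee_rot: [0.023, 1.0, -0.0, -0.0]
force: [-1.0, -0.6, -1.1]
finger_gap: 25.6
finger_force: 40.6
```

```bash
python3 -c "
from pose import *
st()"
```

```text
t 17.6167 pos [480.9 109.  221.5] phi 177.4 tilt 0.01 F [-0.98 -0.59 -1.12] M [-0.    0.01 -0.01] gap 25.6 ff 40.60900568962097 q [-0.04 -0.23 -0.37  1.43 -0.    0.  ]
```

>>> arm_command(
  deltas=[
    [-0.00035,0,0.00094,0,-1],
    [-0.00035,0,0.00094,0,-1],
    [-0.00035,0,0.00094,0,-1],
    [0,0,0,0,-1],
    [0,0,0,0,-1],
  ],
)

```text
t: 18.03
ee_pos: [482.0, 109.0, 218.8]
ee_rot: [0.023, 1.0, -0.0, -0.0]
force: [-1.4, 0.0, 0.2]
finger_gap: 25.6
finger_force: 40.7
```

```bash
python3 -c "
from pose import *
for i in range(4):
  s,q=st(); print(np.dot(s['force'],[-.342,0.016,.94])); camera('top')"
```

```text
t 18.0333 pos [482.  109.  218.8] phi 177.41 tilt 0.01 F [-1.44  0.02  0.19] M [-0.01  0.23 -0.  ] gap 25.6 ff 40.671449303627014 q [-0.04 -0.22 -0.37  1.42 -0.    0.  ]
0.6719981510877882
t 18.0833 pos [482.  109.  218.8] phi 177.41 tilt 0.01 F [-1.31  0.57  0.19] M [0.04 0.23 0.01] gap 25.7 ff 40.67080199718475 q [-0.04 -0.22 -0.37  1.42 -0.    0.  ]
0.6356142285741273
t 18.1333 pos [482.  109.  218.8] phi 177.41 tilt 0.01 F [-1.62  0.04  1.07] M [0.03 0.27 0.07] gap 25.4 ff 40.6716924905777 q [-0.04 -0.22 -0.37  1.42 -0.    0.  ]
1.5644145324043883
t 18.1833 pos [482.  109.  218.8] phi 177.41 tilt 0.01 F [-1.49  0.17 -0.03] M [0.02 0.23 0.06] gap 25.7 ff 40.66999912261963 q [-0.04 -0.22 -0.37  1.42 -0.    0.  ]
0.4856251854725971
```

>>> arm_command(
  deltas=[
    [-0.0003,0,0.0008,0,-1],
    [-0.0003,0,0.0008,0,-1],
    [0,0,0,0,-1],
    [0,0,0,0,-1],
    [0,0,0,0,-1],
    [0,0,0,0,-1],
    [0,0,0,0,-1],
    [0,0,0,0,-1],
  ],
)

```text
t: 18.9
ee_pos: [482.6, 109.0, 217.2]
ee_rot: [0.023, 1.0, -0.0, 0.0]
force: [-1.5, -0.9, 0.2]
finger_gap: 25.5
finger_force: 40.7
```

```bash
python3 - <<'E'
from pose import *
F=[]
for i in range(8):
    s=__import__("bench").sense();F.append(s["force"]);c=camera("scene")
F=np.mean(F,0);print(F,F@[-.342,.016,.94])
look();gauge("w12");dial("w12")
# scene: scribed pad contour centre now vs. rod column
c=np.load("w12.npz");s=np.load("scene9.npz")
E
```

```text
[-1.79236199  0.17015714  1.13010439] 1.6780084445504735
t 19.3 pos [482.6 109.  217.2] phi 177.4 tilt 0.01 F [-1.13 -0.35  1.31] M [0.01 0.37 0.01] gap 25.6 ff 40.7423061132431 q [-0.04 -0.22 -0.37  1.42 -0.    0.  ]
pred tip px [264.14941716 194.74159635] pad px [263.4743961  194.04486282]
rod pts 19
[[266.  185.  -25.7   2.  118.7]
 [267.  186.  -23.    1.7 121.2]
 [266.  186.  -25.5   2.5 121.7]
 [266.  187.  -24.9   3.7 124. ]
 [267.  187.  -23.    1.7 124.8]
 [265.  187.  -29.2   1.6 127.8]
 [266.  188.  -26.1   1.7 129.9]
 [265.  188.  -29.1   1.8 131.3]
 [265.  189.  -28.6   2.8 133.8]
 [264.  189.  -31.1   3.7 134.2]
 [266.  189.  -26.7   0.9 134.5]
 [265.  190.  -28.    3.8 136.4]
 [264.  190.  -32.3   1.8 140.1]
 [265.  191.  -29.6   1.4 142.7]
 [264.  191.  -32.    2.5 143. ]
 [263.  191.  -35.6   1.6 145.6]
 [264.  192.  -31.5   3.4 145.7]
 [263.  192.  -34.4   3.6 146.9]
 [264.  193.  -32.5   1.9 151.2]]
tilt -18.11024675538207
face [ 14.5  11.8   9.3   6.8 -18.6  -5.7  -7.6]
tip-pad tool frame [-1.11269789  1.49149039 -3.3363297 ]
t 19.5 pos [482.6 109.  217.2] phi 177.41 tilt 0.01 F [-1.5   0.23  0.85] M [ 0.05  0.27 -0.  ] gap 25.6 ff 40.743935108184814 q [-0.04 -0.22 -0.37  1.42 -0.    0.  ]
top pts 4642 [[-5.3, -6.6, 27.0], [8.1, 1.8, 30.6], [17.8, 10.2, 45.2]]
dial/front slope deg 22.809622693399877
rod 607 tilt deg 62.37394814951552 ends [-25.4   2.  157.1] [ 9.40e+00 -1.00e-01  1.75e+02] ymed 0.578707161448338
dial n 2645 tilt x,y deg [17.06440798 -0.29499085] centre [[-2.8, -5.5, 26.9], [5.2, 1.9, 29.7], [13.0, 9.5, 32.6]]
```

```bash
python3 -c "
from bench import finish_job
print(finish_job())"
```

```text
the job is handed in; nothing more can be done
None
```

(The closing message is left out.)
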